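Sort the strays, then tip the sockets into the lip corner and hold

ROBOT

A 6-joint arm with a two-finger parallel gripper is mounted at the origin on the work surface. World frame = base frame: x ahead of the robot, y to its left, z up, the work surface at z = 0. Lengths are in mm, angles in rad, forces in N, time in s.
With the tool pointing down it reaches from about 275 to 825 mm from the base axis. Payload 4.9 kg.
Tool frame: the origin (TCP) lies at the very end of the fingers, on their centre line; the grasp point (between the pads) lies 19 mm behind it; z points along the fingers, y is the line along which they close (so a half turn about z gives the same grasp; the last joint's range is limited). The gripper opens to 85 mm and grips with 20 to 120 N. Pads are 22 mm wide; open, the fingers measure 114 mm over their backs; the gripper's body (76 mm by 85 mm) begins 54 mm behind the grasp point. The pads swing forward as they close: fully open they stand 13 mm farther back than shut.
Start: joints at [1.022, 0.326, -0.193, 1.052, 0, 1.437], TCP at [221.65, 503.378, 231.281] pointing down, gripper open.
Joint ranges: [-2.65, 2.65], [-0.97, 1.79], [-1.3, 1.35], [-1.93, 2.1], [-1.47, 1.37], [-3.14, 3.14]. Speed limits (rad/s): [2.57, 2.57, 3.14, 3.14, 3.14, 3.14].

INTERFACE

Orientations are given as [roll, pitch, yaw] about the fixed x, y, z axes, in that order (R = Rz(yaw) Ry(pitch) Rx(roll)).
In Python, from bench import bot, solve_ik, imaging gives the robot as it stands. Calls block until the motion is done:
- bot.move_ptp(position, orientation): joint-space move of the TCP to a pose.
- bot.movel(position, rot=None, max_speed=150, threshold=None): straight line of the TCP; rot=None keeps the orientation; max_speed is the mean speed in mm/s. With threshold (N) it stops when the force on the tool has changed by that much, and returns True; else False.
- bot.move_j(angles): joint-space move.
- bot.grip(opening, effort=None): opening from 0.0 (shut) to 1.0 (fully open); effort is the grip in N (None keeps the last); returns when the fingers have stopped.
- bot.dwell(seconds).
- solve_ik(position, orientation): joint angles nearest the present ones, or None.
- bot.get_state(): the state.
- imaging.capture(name): name is "scene" or "top" or "wrist"; returns the picture (400x640x3 uint8, blue, green, red); there is no depth.
- imaging.camera_model(name): a dict with "K" (3x3 intrinsics, pixels), "position" and "rotation" of the camera in the world. Camera axes: x right, y up, looking along -z (the intrinsics and any distortion apply to the point x, -y, -z); pixel columns grow to the right and rows downward; lengths in mm; the calibration is good to about 2 mm. The wrist camera is an equidistant fisheye: a pixel r from the principal point sees the ray r / f radians off the axis. A picture is of the moment at which its call begins: read the wrist's pose just before it. camera_model takes no time and is no camera call; for the wrist camera it gives the pose at the moment of the call.
A pose or a line that the arm cannot do raises bot.IKError and nothing moves.
- bot.sign_off(): hands the job in; it is judged then, once.
The state is a dict: "t": time; "qpos": joint angles; "joint_velocities": joint speeds; "effort": joint torques, N m; "tcp_pos": TCP position; "orientation": TCP orientation; "contact_force": force on the tool from outside, world axes, zero at the start; "wrist_torque": the same for the moment, N m; "opening": opening from 0.0 (shut) to 1.0 (fully open); "gripper_force": force on a finger pad.
Only numpy, scipy, OpenCV 4.12 (cv2) and the standard library are available. Lean on these libraries where they do the work, as an engineer would, in place of code of your own. Each camera call takes 0.05 s, during which the arm holds its last target. There are 200 camera calls.

TASK

First tidy up: put the stray steel socket into the grey tote with the other three, and the stray wooden offcut into the cardboard offcut box. Then lift the tote by its handle bar clear of the bench and tilt it about 30 degrees or a little more, towards the corner with the pouring lip, until all four sockets have slid together into that corner. Finish while still holding the tote up, tilted and still, with nothing but the gripper carrying it, and leave the other things on the bench where they are.

Things in the scene. Friction and masses are not known exactly. Their poses are not given: they have to be found in the camera images.
- tote: open grey plastic tote, 200 x 150 mm, 50 high, walls and floor 4 mm, smooth (steel starts to slide at 8 to 13 degrees), 0.3 kg; origin under its centre, x along its long side, z up. The corner at -x, -y has the pouring lip, a flat tab at rim height sticking out about 18 mm. A handle bar runs above its middle along x. Starts on the bench, three sockets standing in it away from that corner
- tote_grip (a point): centre of the tote's handle bar (64 mm above the tote's underside); axes as the tote's. The bar runs along x, 192 mm long, is 14 mm wide (y) and 16 mm high (56 to 72 mm above the underside), open below and beside it, so it can be gripped across its width from above
- tote_corner (a point): the inside corner of the tote at the pouring lip, on the inner floor (tote x -96, y -71, z 4 mm)
- socket1_mid (a point): centre of a steel socket (plain cylinder 26 mm across, 30 mm high, 70 g), standing in the tote at the start; z along its axis
- socket2_mid (a point): centre of a second, equal socket, standing in the tote at the start
- socket3_mid (a point): centre of a third, equal socket, standing in the tote at the start
- socket4_mid (a point): centre of the stray socket, equal to the others, standing alone on the open bench at the start
- offcut_mid (a point): centre of the stray wooden offcut, a plain pine block 70 x 24 x 20 mm (x, y, z) of 30 g, lying flat on the open bench at the start
- offcut_box: the open cardboard offcut box, 170 x 140 mm and 50 mm high, walls and floor 4 mm, fixed to the bench; origin under its centre, x along its long side. Two flat slats up to 16 mm high lie fixed in it along its +y and +x walls; the middle of its floor is free
- mini_clamp: bystander: small blue screw clamp lying flat between the strays' places, about 80 mm long (x) and 40 wide, 17 high; origin under its middle
- spanner: bystander: steel spanner lying flat beyond the container on the robot's right, 120 mm long, 8 high
- water_bottle: bystander: clear bottle, 64 mm across, 190 high, towards the far edge
- battery: bystander: black tool battery, 75 x 115 mm, 65 high, towards the far edge
- sanding_block: bystander: cork sanding block, 70 x 110 mm, 32 high, towards the far edge

How it is judged:
By the outcome, as a careful person would: the job done as asked, in the order asked, and still so for the second after the job is handed in, while the arm keeps its last pose, push and grip.
It also fails if it takes over 72 s, if anything falls off the work surface, if the arm or the gripper's body presses on something with over 40 N, if the wrist force passes 120 N, or if a joint passes its speed limit or range.

## Working session

There is one attempt and no reset: what is moved stays moved. The work goes in short steps, each a Python script; the robot and the scene stay as the last script left them, time stands still between calls to the robot, and variables do not carry over. Pictures are saved under pics/ and viewed, at most 10 in all, crops included, and the job is handed in when it is done.

```bash
mkdir -p pics; python3 - <<'E'
from bench import bot, imaging
import cv2
for n in ("top","scene"):
    im=imaging.capture(n); cv2.imwrite(f"pics/{n}0.png",im)
    m=imaging.camera_model(n); print(n,m)
print(bot.get_state())
E
```

```text
top {'K': array([[457.66243918,   0.        , 323.9842585 ],
       [  0.        , 457.66243918, 198.25910578],
       [  0.        ,   0.        ,   1.        ]]), 'position': array([ 409.59485454,  -27.69551939, 1049.77747779]), 'rotation': array([ 0.22175323, -0.00527544, -1.64355874])}
scene {'K': array([[397.62738721,   0.        , 319.72198203],
       [  0.        , 397.62738721, 195.70665859],
       [  0.        ,   0.        ,   1.        ]]), 'position': array([1339.98892245, -301.70975885,  765.40655835]), 'rotation': array([ 0.83245794, -0.00323351,  1.2097209 ])}
{'t': 0.1, 'qpos': array([ 1.02181926e+00,  3.26875114e-01, -1.93474606e-01,  1.05199923e+00,
        2.14414251e-05,  1.43659040e+00]), 'joint_velocities': array([-4.19492934e-04, -3.16620079e-03,  2.54891907e-03,  2.18869576e-03,
        3.36492892e-04,  4.22562515e-05]), 'effort': array([-7.26383178e-05, -4.44240403e+01,  2.63037372e+01,  7.90609745e-03,
       -1.39479139e-04, -4.52696312e-06]), 'tcp_pos': array([221.3546462 , 502.92744897, 230.58074453]), 'orientation': array([-3.14005686e+00, -2.28994409e-04,  2.72682132e+00]), 'contact_force': array([-0.56457272,  1.22179053, -0.1082958 ]), 'wrist_torque': array([ 0.00199489, -0.02575238, -0.03788854]), 'gripper_force': 0.0, 'opening': 0.9991992388233822}
```

View pics/top0.png

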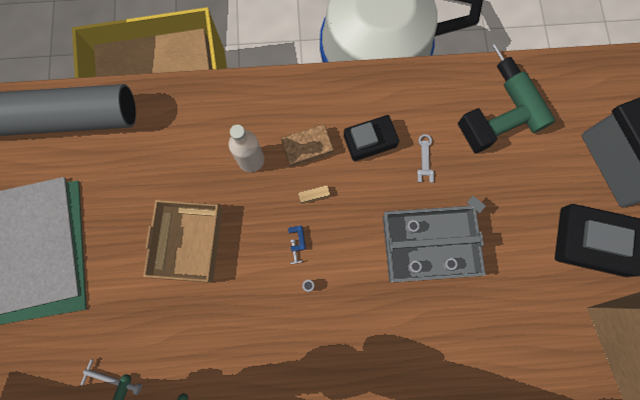

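View pics/scene0.png

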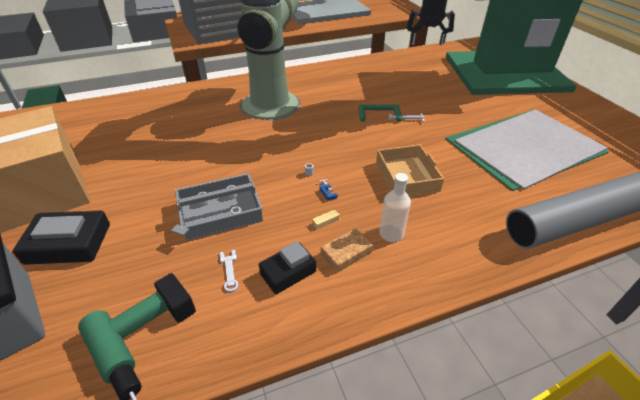

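The top view shows the tote at about (434,245) with its lip at (476,204). The stray socket is at (308,286), the offcut at (314,194), the clamp at (297,243), and the box at (182,241) with slats along its top and left walls. I'll enlarge the regions that matter.

```bash
cat > h.py <<'E'
import numpy as np, cv2
from scipy.spatial.transform import Rotation as R
from bench import bot, solve_ik, imaging
def world(n,uv,z,m=None):
    """pixel -> world point on plane z"""
    m=m or imaging.camera_model(n); K=m["K"]
    d=np.array([(uv[0]-K[0,2])/K[0,0],(uv[1]-K[1,2])/K[1,1]])
    if n=="wrist":
        r=np.hypot(*d); v=np.array([d[0]/r*np.sin(r),-d[1]/r*np.sin(r),-np.cos(r)])
    else: v=np.array([d[0],-d[1],-1])
    v=R.from_euler("xyz",m["rotation"]).apply(v); p=np.array(m["position"])
    return (p+v*(z-p[2])/v[2]).round(1)
E
python3 - <<'E'
from h import *
im=cv2.imread("pics/top0.png")
f=lambda a:cv2.resize(a,None,fx=4,fy=4,interpolation=cv2.INTER_CUBIC)
a=f(im[175:300,285:345]); b=f(im[190:290,375:495]); b=cv2.copyMakeBorder(b,0,100,0,0,cv2.BORDER_CONSTANT)
cv2.imwrite("pics/crop0.png",np.hstack([a,b]))
print("box",[world("top",p,50) for p in((156,202),(217,205),(211,282),(146,276))])
print("tote",[world("top",p,50) for p in((385,212),(477,207),(485,276),(390,282))])
print("offc",world("top",(314,194),20),"sock",world("top",(308,286),30),"clamp",world("top",(297,243),17))
m=imaging.camera_model("wrist");s=bot.get_state();print(m,s["tcp_pos"],s["orientation"])
E
```

```text
box [array([652.3, 325.1,  50. ]), array([635.7, 189.7,  50. ]), array([467.5, 206.1,  50. ]), array([490.3, 345.3,  50. ])]
tote [array([ 593. , -182.5,   50. ]), array([ 589.6, -388.8,   50. ]), array([ 437.4, -383.9,   50. ]), array([ 439.6, -177.6,   50. ])]
offc [652.5 -27.7  20. ] sock [444.6  -0.6  30. ] clamp [542.3  18.4  17. ]
{'K': array([[309.70691629,   0.        , 314.36508979],
       [  0.        , 309.70691629, 202.78893967],
       [  0.        ,   0.        ,   1.        ]]), 'position': array([159.00304529, 531.11819897, 372.94065012]), 'rotation': array([-0.27251632,  0.00200467,  1.15638293])} [221.3546462  502.92744897 230.58074453] [-3.14005686e+00 -2.28994409e-04  2.72682132e+00]
```

View pics/crop0.png

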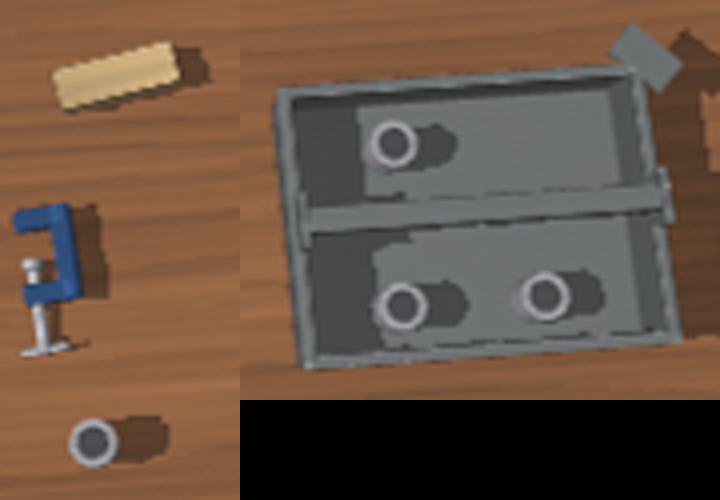

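The crop gives sharper positions. Stray socket: top rim centre (93,442), full image (308.3,285.5). Offcut: top centre about (115,75), full image (313.8,193.8). Bar top: runs from (305,222) to (668,199). Sockets in the tote: (393,144), (403,306) and (545,296). The lip half is free ahead of its socket.

```bash
python3 - <<'E'
from h import *
T=lambda c,r:(375+(c-240)/4,190+r/4); L=lambda c,r:(285+c/4,175+r/4)
w=lambda p,z:world("top",p,z)
bar=[w(T(305,222),72),w(T(668,199),72)]; d=bar[0]-bar[1]
print("bar",bar,np.linalg.norm(d)); c=(bar[0]+bar[1])/2; yaw=np.arctan2(d[1],d[0])
cor=[w(T(*p),50) for p in((278,88),(632,68),(680,342),(303,367))]
print("rim centre",np.mean(cor,0),"yaw",yaw,[np.arctan2(*(cor[i]-cor[j])[1::-1]) for i,j in((0,1),(3,2))])
Rt=R.from_euler("z",-yaw)
for p in((393,144),(403,306),(545,296)): q=w(T(*p),34); print("sock",q,Rt.apply(q-c).round())
print("stray",w(L(93,442),30))
oc=[w(L(*p),20) for p in((53,72),(168,42),(181,75),(65,109))]
print("off",np.mean(oc,0),[np.linalg.norm(oc[i]-oc[i-1]).round() for i in range(4)],np.arctan2(*(oc[0]-oc[1])[1::-1]),np.arctan2(*(oc[3]-oc[2])[1::-1]))
# IK for tilted tote
q=R.from_euler("z",yaw)
ax=np.cross([0,0,1],q.apply([-96,-71,0])); ax/=np.linalg.norm(ax)
for y in (yaw,yaw-np.pi):
  for h in (150,200,250):
    for dx in(-100,-50,0):
      for deg in(0,33,36):
        Rr=R.from_rotvec(ax*np.radians(deg))*R.from_euler("xyz",[np.pi,0,y])
        g=np.array([c[0]+dx,c[1],h+64.]); k=solve_ik(g+Rr.apply([0,0,19]),Rr.as_euler("xyz"))
        print(round(y,2),h,dx,deg,None if k is None else np.round(k,2))
for p,y in(([445,0,4],0),([445,0,4],np.pi),([650,-28,4],1.4),([650,-28,4],-1.7),([560,265,30],0),([560,265,30],1.57),([560,265,30],-1.57)):
    k=solve_ik(p,[np.pi,0,y]);print(p,y,None if k is None else np.round(k,2))
E
```

```text
bar [array([ 515.3, -185. ,   72. ]), array([ 513.6, -381.1,   72. ])] 196.10736855100578
rim centre [ 515.475 -281.15    50.   ] yaw 1.562127497546658 [np.float64(1.556691468791609), np.float64(1.5634686611741728)]
sock [ 559.6 -245.1   34. ] [ 38. -45. -38.]
sock [ 469.4 -240.2   34. ] [ 42.  45. -38.]
sock [ 469.2 -319.    34. ] [-36.  45. -38.]
stray [445.7  -1.2  30. ]
off [653.35  -28.275  20.   ] [np.float64(23.0), np.float64(69.0), np.float64(21.0), np.float64(70.0)] 1.7622107560318643 1.7917962707779644
1.56 150 -100 0 [-0.75  0.27 -0.37  0.93 -0.    0.83]
1.56 150 -100 33 [-0.79  0.7   0.17  1.61  0.08  0.76]
1.56 150 -100 36 [-0.8   0.74  0.21  1.66  0.09  0.76]
1.56 150 -50 0 [-0.68  0.34 -0.27  0.96 -0.    0.9 ]
1.56 150 -50 33 [-0.74  0.78  0.32  1.67  0.11  0.81]
1.56 150 -50 36 [-0.74  0.82  0.37  1.74  0.12  0.8 ]
1.56 150 0 0 [-0.63  0.42 -0.15  1.   -0.    0.95]
1.56 150 0 33 [-0.69  0.87  0.5   1.76  0.13  0.85]
1.56 150 0 36 [-0.7   0.92  0.56  1.83  0.14  0.84]
1.56 200 -100 0 [-0.75  0.23 -0.29  1.05 -0.    0.83]
1.56 200 -100 33 [-0.79  0.67  0.24  1.71  0.08 
[... 2029 characters left out ...]
28 -0.09  1.2   0.   -2.25]
-1.58 250 -50 33 [-0.74  0.74  0.49  1.89  0.11 -2.33]
-1.58 250 -50 36 [-0.74  0.78  0.54  1.95  0.12 -2.34]
-1.58 250 0 0 [-0.63  0.37  0.03  1.23  0.   -2.19]
-1.58 250 0 33 [-0.69  0.85  0.7   1.98  0.13 -2.3 ]
-1.58 250 0 36 [-0.7   0.9   0.77  2.06  0.14 -2.31]
[445, 0, 4] 0 [-0.17  0.45 -0.73  0.39  0.    2.98]
[445, 0, 4] 3.141592653589793 [-0.17  0.45 -0.73  0.39  0.   -0.17]
[650, -28, 4] 1.4 [-0.16  0.72 -0.16  0.69  0.    1.59]
[650, -28, 4] -1.7 [-0.16  0.72 -0.16  0.69  0.   -1.6 ]
[560, 265, 30] 0 [ 0.32  0.64 -0.24  0.69  0.   -2.82]
[560, 265, 30] 1.57 [ 0.32  0.64 -0.24  0.69  0.    1.89]
[560, 265, 30] -1.57 [ 0.32  0.64 -0.24  0.69  0.   -1.25]
```

Sizes check out: bar 196 (192), offcut 70x22 (70x24), rim centre and bar centre agree, and all poses are reachable. Next I hover over the stray socket and look.

```bash
python3 - <<'E'
from h import *
bot.grip(0.7,40)
bot.move_ptp([446,-1,90],[np.pi,0,3.133])
m=imaging.camera_model("wrist"); im=imaging.capture("wrist"); cv2.imwrite("pics/w1.png",im)
K=m["K"]; Rm=R.from_euler("xyz",m["rotation"])
def pix(p):
    v=Rm.inv().apply(np.array(p)-m["position"]); th=np.arctan2(np.hypot(v[0],v[1]),-v[2]); a=np.arctan2(-v[1],v[0])
    return (K[0,2]+K[0,0]*th*np.cos(a),K[1,2]+K[1,1]*th*np.sin(a))
print("pred",pix([446,-1,30]),"offcut",pix([653,-28,20])); s=bot.get_state(); print(s["t"],s["tcp_pos"])
np.save("m1.npy",m,allow_pickle=True)
E
```

```text
pred (np.float64(312.9929229934739), np.float64(218.61546146497895)) offcut (np.float64(289.19454380004004), np.float64(400.6695341858465))
2.5833 [ 4.46298261e+02 -4.19423107e-01  9.01787950e+01]
```

View pics/w1.png

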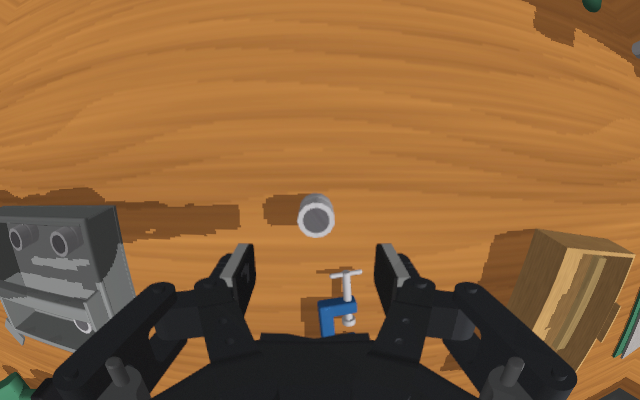

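The wrist view shows the socket's rim at (316,219), against a prediction of (313,219), so the calibration agrees within about 2 mm. I'll pick it and place it.

```bash
python3 - <<'E'
from h import *
def st(t=""): s=bot.get_state(); print(t,round(s["t"],1),s["tcp_pos"].round(1),"op",round(s["opening"],3),"F",round(s["gripper_force"],1),s["contact_force"].round(1))
bot.movel([446,0.5,5],max_speed=100); st()
bot.grip(0,40); st("grip")
bot.movel([446,0.5,120],max_speed=150)
o=[np.pi,0,3.133]
bot.move_ptp([554,-307,120],o); st("over")
print(bot.movel([554,-307,10.5],max_speed=60,threshold=6)); st("down")
m=imaging.camera_model("wrist"); cv2.imwrite("pics/w2.png",imaging.capture("wrist"))
E
```

```text
3.6 [446.4   0.5   5.4] op 0.701 F 0.0 [ 0.7 -0.2  1. ]
grip 4.0 [4.465e+02 4.000e-01 5.700e+00] op 0.292 F 39.1 [-0.7 -0.2  6.6]
over 6.1 [ 553.7 -305.4  119.6] op 0.287 F 39.3 [-0.5  0.5 -0.2]
False
down 8.1 [ 554.2 -307.1   10.9] op 0.287 F 39.3 [-0.2 -0.4 -0.7]
```

View pics/w2.png

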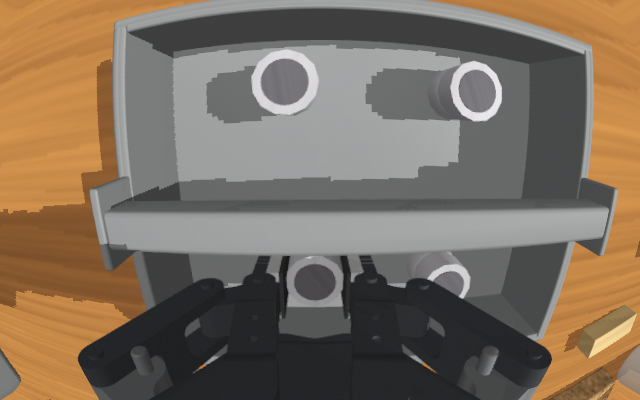

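The socket is held upright just above the tote floor, in the lip half at (315,280), clear of its neighbour at (447,280) and of the bar. I'll release it and then do the offcut.

```bash
python3 - <<'E'
from h import *
def st(t=""): s=bot.get_state(); print(t,round(s["t"],1),s["tcp_pos"].round(1),"op",round(s["opening"],3),"F",round(s["gripper_force"],1),s["contact_force"].round(1))
bot.grip(0.45); bot.movel([554,-307,130],max_speed=120); st("released")
o=[np.pi,0,1.777]
bot.grip(0.7)
bot.move_ptp([653,-28,90],o)
m=imaging.camera_model("wrist"); im=imaging.capture("wrist"); cv2.imwrite("pics/w3.png",im)
# offcut by colour near predicted place, top face
K=m["K"]; Rm=R.from_euler("xyz",m["rotation"])
def pix(p):
    v=Rm.inv().apply(np.array(p)-m["position"]); th=np.arctan2(np.hypot(v[0],v[1]),-v[2]); a=np.arctan2(-v[1],v[0])
    return (K[0,2]+K[0,0]*th*np.cos(a),K[1,2]+K[1,1]*th*np.sin(a))
print("pred",np.round(pix([653,-28,20])));c,s=np.cos(1.777),np.sin(1.777)
for a in(-35,35):
  for b in(-12,12): print(np.round(pix([653+a*c-b*s,-28+a*s+b*c,20])))
E
```

```text
released 9.6 [ 553.4 -306.6  129.1] op 0.449 F 0.0 [-0.6  0.3  0.3]
pred [314. 214.]
[330. 258.]
[299. 258.]
[332. 166.]
[297. 166.]
```

View pics/w3.png

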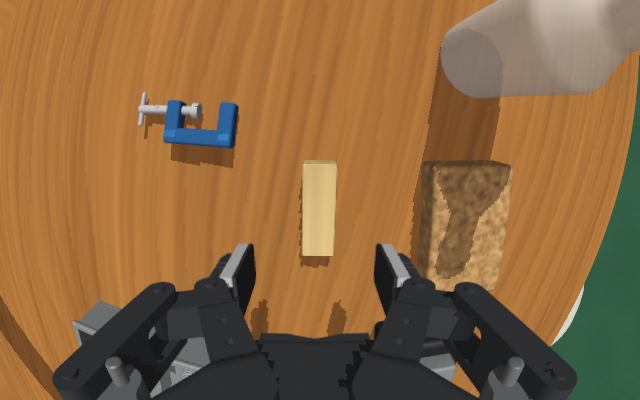

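The offcut's top face spans (302–336, 163–256), within 3 px of the prediction. The sanding block at (422+) is clear of the finger. I'll pick it and place it in the box.

```bash
python3 - <<'E'
from h import *
def st(t=""): s=bot.get_state(); print(t,round(s["t"],1),s["tcp_pos"].round(1),"op",round(s["opening"],3),"F",round(s["gripper_force"],1),s["contact_force"].round(1))
bot.grip(0.55)
bot.movel([654,-28,2],max_speed=80,threshold=8); st()
bot.grip(0,35); st("grip")
bot.movel([654,-28,130],max_speed=150)
bot.move_ptp([545,256,130],[np.pi,0,1.46]); st("over")
print(bot.movel([545,256,7.5],max_speed=60,threshold=5)); st("down")
bot.grip(0.42); bot.movel([545,256,150],max_speed=130)
bot.grip(0.5)
# over the tote bar
bot.move_ptp([515,-282,160],[np.pi,0,1.562]); st("tote")
cv2.imwrite("pics/t2.png",imaging.capture("top"))
im=cv2.imread("pics/t2.png")[180:300,130:330]
w=imaging.capture("wrist")
cv2.imwrite("pics/c2.png",np.vstack([cv2.resize(im,(500,300),interpolation=cv2.INTER_CUBIC),cv2.resize(w[80:320,120:520],(500,300))]))
m=imaging.camera_model("wrist"); K=m["K"]; Rm=R.from_euler("xyz",m["rotation"])
for p in([515,-282,72],[515,-200,72],[515,-362,72]):
    v=Rm.inv().apply(np.array(p)-m["position"]); th=np.arctan2(np.hypot(v[0],v[1]),-v[2]); a=np.arctan2(-v[1],v[0])
    u=(K[0,2]+K[0,0]*th*np.cos(a),K[1,2]+K[1,1]*th*np.sin(a)); print("crop px",(u[0]-120)*1.25,(u[1]-80)*1.25+300)
E
```

```text
13.1 [654.6 -28.1   2.6] op 0.551 F 0.0 [-0.  -0.1  0.3]
grip 13.5 [654.7 -28.1   2.8] op 0.275 F 35.3 [0.2 0.2 3.9]
over 15.6 [545.4 255.3 129.7] op 0.27 F 34.8 [-0.4 -0.9 -0.1]
False
down 17.8 [545.2 256.1   7.8] op 0.267 F 34.8 [ 0.   0.7 -0.8]
tote 21.5 [ 515.4 -281.1  160. ] op 0.496 F 0.0 [ 0.8  0.2 -0.4]
crop px 242.29957165105498 461.54466676173394
crop px 241.31071059950295 327.15148514277644
crop px 243.14686393035822 570.8775744629958
```

View pics/c2.png

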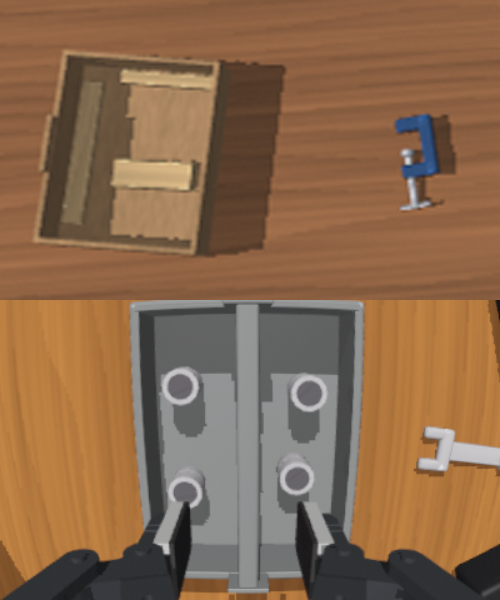

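The offcut lies flat on the free floor of the box, in the upper crop at (153,174). All four sockets stand in the tote, and the bar is centred at (248,450) between the open fingers. I'll grip and lift.

```bash
python3 - <<'E'
from h import *
def st(t=""): s=bot.get_state(); print(t,round(s["t"],1),s["tcp_pos"].round(1),s["orientation"].round(3),"op",round(s["opening"],3),"F",round(s["gripper_force"],1),s["contact_force"].round(1),s["wrist_torque"].round(2))
bot.movel([516,-282,45],max_speed=80,threshold=8); st()
bot.grip(0,40); bot.grip(0,110); st("grip")
bot.movel([516,-282,60],max_speed=30); st("lift15")
bot.movel([500,-282,195],max_speed=80); bot.dwell(.3); st("lift")
yaw=1.562; dirn=R.from_euler("z",yaw).apply([-.74,-.67,0]); ax=np.cross([0,0,1],dirn); ax/=np.linalg.norm(ax)
g=np.array([500,-282,214.])
for deg in (11,22,33):
    Rr=R.from_rotvec(ax*np.radians(deg))*R.from_euler("xyz",[np.pi,0,yaw])
    bot.movel(g+Rr.apply([0,0,19]),Rr.as_euler("xyz"),max_speed=8)
    st(deg)
bot.dwell(1.5); st("end")
w=imaging.capture("wrist"); t=imaging.capture("top"); s=imaging.capture("scene")
cv2.imwrite("pics/s3.png",s); cv2.imwrite("pics/t3.png",t)
cv2.imwrite("pics/c3.png",np.hstack([cv2.resize(w[:,100:540],(396,360)),cv2.resize(t[150:330,340:540],(400,360),interpolation=cv2.INTER_CUBIC)]))
E
```

```text
23.2 [ 516.4 -282.3   45.6] [3.141e+00 1.000e-03 1.562e+00] op 0.501 F 0.0 [-0.3  0.  -0.1] [ 0.03  0.02 -0.01]
grip 23.8 [ 516.7 -282.4   45.8] [3.140e+00 1.000e-03 1.562e+00] op 0.137 F 108.1 [0.4 0.7 5.9] [ 0.06 -0.05  0.01]
lift15 24.5 [ 515.9 -281.9   59.9] [-3.141 -0.     1.562] op 0.142 F 107.3 [-0.3  0.8 -6.2] [-0.02  0.03  0.02]
lift 26.6 [ 500.  -282.   194.8] [-3.141 -0.     1.562] op 0.142 F 107.3 [ 0.3  0.9 -6.1] [-0.07  0.    0.01]
11 27.2 [ 497.8 -279.5  195. ] [-3.012 -0.141  1.553] op 0.141 F 107.3 [-1.  -0.9 -5.9] [-0.39 -0.29 -0.03]
22 27.8 [ 495.6 -276.8  196.4] [-2.878 -0.28   1.525] op 0.144 F 108.5 [ 0.2  0.1 -6.3] [-0.52 -0.46  0.01]
33 28.4 [ 493.4 -274.3  198.2] [-2.732 -0.414  1.475] op 0.141 F 108.8 [ 0.3  0.  -5.7] [-0.83 -0.81 -0.01]
end 29.9 [ 493.1 -274.3  198.1] [-2.731 -0.416  1.474] op 0.143 F 108.8 [-0.5 -0.1 -6.4] [-0.89 -0.8   0.05]
```

View pics/c3.png

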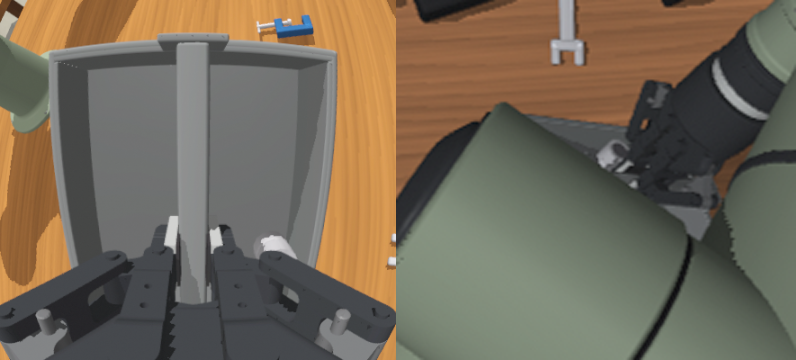

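View pics/s3.png

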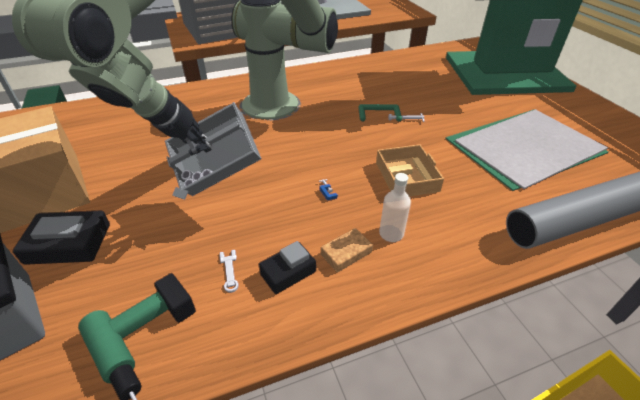

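The tote is held up and tilted, with the sockets near the lip at about (192,175) in the scene view. The far part of the tote is empty, and the other objects look unmoved. I'll take one enlarged look at the corner and compare the rim against a rigid-grip prediction.

```bash
python3 - <<'E'
from h import *
s=bot.get_state(); Rt=R.from_euler("xyz",s["orientation"])*R.from_euler("xyz",[np.pi,0,0]).inv()
g=s["tcp_pos"]-Rt.apply([0,0,-19]); m=imaging.camera_model("scene"); K=m["K"]; Rm=R.from_euler("xyz",m["rotation"])
im=cv2.resize(imaging.capture("scene")[97:207,155:275],None,fx=5,fy=5,interpolation=cv2.INTER_CUBIC)
print("tilt",np.degrees(np.arccos(Rt.as_matrix()[2,2])),s["tcp_pos"],g)
for p,n in(((-100,-75,50),"--"),((-100,75,50),"-+"),((100,-75,50),"+-"),((100,75,50),"++"),((-96,-71,4),"corner")):
    w=g+Rt.apply(np.array(p)-[0,0,64]); v=Rm.inv().apply(w-m["position"])
    u=(K[0,2]-K[0,0]*v[0]/v[2], K[1,2]+K[1,1]*v[1]/v[2]); c=((u[0]-155)*5,(u[1]-97)*5); print(n,w.round(),np.round(c))
    cv2.circle(im,(int(c[0]),int(c[1])),3,(0,0,255),1)
cv2.imwrite("pics/s4.png",im)
E
```

```text
tilt 32.998304095839806 [ 493.13064165 -274.26583249  198.0727133 ] [ 500.00780326 -281.99751554  214.00776038]
-- [ 556. -362.  134.] [122. 465.]
-+ [ 417. -373.  189.] [ 45. 218.]
+- [ 573. -180.  215.] [485. 269.]
++ [ 434. -191.  270.] [386.  29.]
corner [ 536. -340.   99.] [180. 483.]
```

View pics/s4.png

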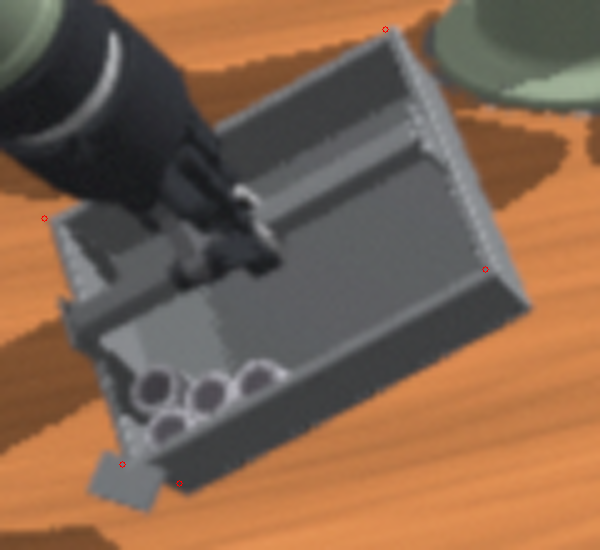

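The rim outline matches the rigid-grip prediction to within about 2 camera pixels, so the tote hasn't slipped and is tilted 33°. The four sockets lie touching in the lip corner: (170,428), (157,388), (210,395) and (260,380). I'll hand in.

```bash
python3 -c "
from h import *
bot.dwell(0.5); print(bot.get_state()['t'], bot.sign_off())"
```

```text
the job is handed in; nothing more can be done
30.6417 None
```

The job is handed in at 30.6 s: the stray socket is in the tote and the offcut in its box, and the gripper alone holds the tote up, still and tilted 33° towards the lip, with all four sockets touching in that corner (three in a row along one wall, one beside them).

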